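# Put vials, dropper bottle and stopper back in their trays

## Task

Tidy the four loose things in the middle of the bench away into the three pale trays: each goes with its own kind, as shown by the one already standing in each tray (vials with the vial, dropper bottle with the dropper bottle, stopper with the stopper; cap colour does not matter). Stand each one upright on the floor of an empty bay of its own, setting it down rather than dropping it, and leave the things already in the trays undisturbed.

Things in the scene. Friction and masses are not known exactly. Their poses are not given: they have to be found in the camera images.
- vial_tray: The tray for sample vials: the +62 mm bay already holds a vial, the bays at 0 and -62 mm are empty. Flat pale cream-grey plastic tray fixed to the worktop, 86 (its x) x 189 (its y) x 14 mm high, three equal bays in a row along its y with centres at y = -62, 0 and +62 mm; each bay is 80 x 59 mm inside, walls 3 mm thick, and its floor is 3 mm above the worktop. Origin: centre of the underside, z up; the blank card holder is on the -x side.
- bottle_tray: The tray for dropper bottles: the middle bay already holds a dropper bottle, the bays at +62 and -62 mm are empty. Flat pale cream-grey plastic tray fixed to the worktop, 86 (its x) x 189 (its y) x 14 mm high, three equal bays in a row along its y with centres at y = -62, 0 and +62 mm; each bay is 80 x 59 mm inside, walls 3 mm thick, and its floor is 3 mm above the worktop. Origin: centre of the underside, z up; the blank card holder is on the -x side.
- stopper_tray: The tray for rubber stoppers: the -62 mm bay already holds a stopper, the bays at 0 and +62 mm are empty. Flat pale cream-grey plastic tray fixed to the worktop, 86 (its x) x 189 (its y) x 14 mm high, three equal bays in a row along its y with centres at y = -62, 0 and +62 mm; each bay is 80 x 59 mm inside, walls 3 mm thick, and its floor is 3 mm above the worktop. Origin: centre of the underside, z up; the blank card holder is on the -x side.
- short_vial_center (a point): Loose clear sample vial with a white cap, standing on the worktop among the other loose things: 23 mm diameter, 46 mm high; straight body up to 37 mm, cap 20 mm diameter above. This point: on its upright axis, half-way up; z axis up.
- tall_vial_center (a point): Loose clear sample vial with a blue cap, standing on the worktop: 23 mm diameter, 52 mm high; straight body up to 42 mm, cap 20 mm diameter above. This point: on its upright axis, half-way up; z axis up.
- dropper_bottle_center (a point): Loose small white dropper bottle with a pointed blue cap, standing on the worktop: body 34 mm diameter up to about 60 mm, 88 mm high in all. This point: on its upright axis, half-way up; z axis up.
- small_stopper_center (a point): Loose black rubber stopper, standing on its narrower end on the worktop: 24 mm diameter, 24 mm high (it grips like a straight cylinder). This point: on its upright axis, half-way up; z axis up.
- stored_vial_center (a point): Vial with a black cap already stored, loose, in its bay of the vial tray: 23 mm diameter, 48 mm high. Not to be disturbed. This point: on its upright axis, half-way up; z axis up.
- stored_bottle_center (a point): Dropper bottle with a pointed yellow cap already stored, loose, in the middle bay of the bottle tray: 30 mm diameter, 75 mm high. Not to be disturbed. This point: on its upright axis, half-way up; z axis up.
- stored_stopper_center (a point): Red rubber stopper already stored, loose, in its bay of the stopper tray: 31 mm diameter, 28 mm high. Not to be disturbed. This point: on its upright axis, half-way up; z axis up.

How it is judged:
By the outcome, as a careful person would: the job done as asked, in the order asked, and still so for the second after the job is handed in, with the robot touching nothing.
It also fails if it takes over 104 s, if anything falls off the work surface, if the arm or the gripper's body presses on something with over 40 N, if the wrist force passes 120 N, or if a joint passes its speed limit or range.

## Robot

A 6-joint arm with a two-finger parallel gripper is mounted at the origin on a cart in front of the work surface, level with it; the furniture and walls round the work are solid. World frame = base frame: x ahead of the robot, y to its left, z up, the work surface at z = 0. Lengths are in m, angles in degrees, forces in N, time in s.
With the tool pointing down it reaches from about 0.35 to 0.925 m from the base axis. Payload 6.4 kg.
Tool frame: the origin (TCP) lies midway between the tips of the shut fingers; the grasp point (between the pads) lies 19 mm behind it; z points along the fingers, y is the line along which they close (so a half turn about z gives the same grasp; the last joint's range is limited). The gripper opens to 94 mm and grips with 3 to 60 N. Pads are 16 mm wide; open, the fingers measure 119 mm over their backs; the gripper's body (75 mm by 177 mm) begins 78 mm behind the grasp point.
Start: joints at [-85.376, 14.043, 89.255, -0, 76.702, -9.975], TCP at [0.164, -0.629, 0.205] pointing down, gripper open.
Joint ranges: [-179.41, 179.41], [-58.25, 129.5], [7.25, 145.43], [-54.29, 234.29], [11.92, 165.04], [-157.13, 157.13]. Speed limits (degrees/s): [147.25, 147.25, 180, 180, 180, 180].

## Interface

Orientations are given as a 3x3 rotation matrix whose columns are the frame's x, y, z axes.
In Python, from workcell import bot, eyes gives the robot as it stands.
- The arm moves only by the tool drive_tool, never from a script. Its arguments are lists of equal length, an entry for each row: "rot": the turn, a rotation vector about the tool's x, y, z in rad, a list of three; "slide": the shift along the tool's x, y, z in mm, a list of three; "gripper": the closure, from 0 (fully open) to 1 (shut). In form: {"rot": [[wx, wy, wz], ...], "slide": [[tx, ty, tz], ...], "gripper": [gripper, ...]}. A call has 1 to 10 rows; each row is the pose to reach, as a shift and turn from the pose commanded when the call began, along the tool's axes at that moment; what a row does not reach only later rows make up. A row lasts 1/8 s, in which the tool goes at most 62.5 mm and 10.7 degrees, less where a joint would pass 70% of its speed; a pose out of reach is approached as far as the arm can. A call with a gripper value outside its range is refused whole. The fingers move at their own pace and stop on an object; the grip force is fixed at half the most. Time passes only in rows, so rows that repeat a pose let the fingers close. It gives the time, the measured TCP pose, the force, the opening and the grip force at its end, in the units of the state.
- bot.sense(): the state, without advancing time (a new reading comes with each control period).
- eyes.get_image(name): name is "scene" or "top" or "wrist"; returns a dict with "pixels" (400x640x3 uint8, blue, green, red), "fovy" (degrees; the focal length in pixels is half the picture's height over the tangent of half this angle, whatever the lens; pixels are square), "cx", "cy" (the principal point, pixels), "distortion" ([k1, k2, p1, p2, k3] as OpenCV has them; the pictures are not rectified), "origin" and "rotation" of the camera in the world. Camera axes: x right, y up, looking along -z (the intrinsics and any distortion apply to the point x, -y, -z); pixel columns grow to the right and rows downward; lengths in m; the calibration is good to about 2 mm. A picture is of the moment at which its call begins. There is no depth.
- bot.job_done(): hands the job in; it is judged then, once.
The state is a dict: "time": time; "q": joint angles; "joint_velocities": joint speeds; "tau": joint torques, N m; "eef_pos": TCP position; "orientation": TCP orientation; "contact_force": force on the tool from outside, world axes, zero at the start; "moment": the same for the moment, N m; "width": finger opening in m; "gripper_force": force on a finger pad.
Only numpy, scipy, OpenCV 4.12 (cv2) and the standard library are available. Lean on these libraries where they do the work, as an engineer would, in place of code of your own. Each camera call takes 0.05 s, during which the arm holds its last target. There are 200 camera calls.

## Working session

There is one attempt and no reset: what is moved stays moved. The work goes in short steps, Python scripts to look and compute and a tool call to move; the robot and the scene stay as the last step left them, time stands still between calls to the robot, and variables do not carry over. Pictures are saved under pics/ and viewed, at most 14 in all, crops included, and the job is handed in when it is done.

Besides the shell and the picture viewer there is one more tool, called after "Call:" as name(argument=value, ...) on one line, values as JSON. drive_tool: Moves the arm, as the interface text tells. Its arguments: {"type":"object","properties":{"rot":{"type":"array"},"slide":{"type":"array"},"gripper":{"type":"array"}},"required":["rot","slide","gripper"]}

```bash
mkdir -p pics; cat > h.py <<'E'
import numpy as np, cv2
from workcell import bot, eyes
def snap(n,f):
    d=eyes.get_image(n); cv2.imwrite('pics/'+f,d['pixels']); return d
def KD(d):
    f=200/np.tan(np.radians(d['fovy'])/2)
    return np.array([[f,0,d['cx']],[0,f,d['cy']],[0,0,1.]]),np.array(d['distortion'],float)
def ray(d,px,z):
    K,D=KD(d); u=cv2.undistortPoints(np.array([[px]],float),K,D)[0,0]
    R=np.array(d['rotation']);o=np.array(d['origin'])
    v=R@np.array([u[0],-u[1],-1]); return o+v*(z-o[2])/v[2]
def proj(d,P):
    K,D=KD(d);R=np.array(d['rotation']);o=np.array(d['origin'])
    c=(np.atleast_2d(P)-o)@R*[1,-1,-1]
    return cv2.projectPoints(c,np.zeros(3),np.zeros(3),K,D)[0][:,0]
E
python3 - <<'E'
from h import *
import pickle
for n in('top','scene'):
    d=snap(n,n+'1.png'); pickle.dump(d,open(n+'1.pkl','wb')); print(n,d['origin'],np.round(d['rotation'],3),d['fovy'])
s=bot.sense();print(s['eef_pos'],s['orientation'],s['width'],s['time'])
E
```

```text
top [0.42695302 0.00674229 1.13653996] [[-0.018  0.992 -0.121]
 [-1.    -0.016  0.015]
 [ 0.013  0.121  0.993]] 53.53714859657638
scene [-0.0328821   0.52174135  0.82056086] [[-0.67   0.517 -0.533]
 [-0.742 -0.465  0.482]
 [ 0.001  0.719  0.695]] 55.96607808715898
[ 0.16377082 -0.62847382  0.20447991] [[ 9.67727745e-01  2.51997999e-01 -1.42508077e-04]
 [ 2.51997873e-01 -9.67726302e-01  1.69578363e-03]
 [ 2.89425268e-04 -1.67696860e-03 -9.99998552e-01]] 0.09402597853527378 0.1
```

View pics/top1.png

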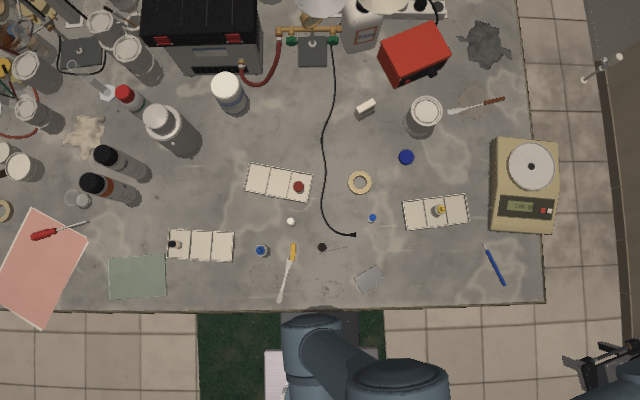

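View pics/scene1.png

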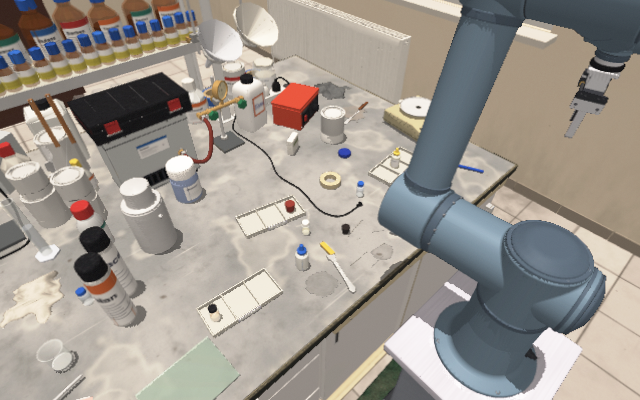

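Top view: the vial tray is at (201,246) with its vial at the left end. The stopper tray is at (278,183) with the red stopper at its right end. The bottle tray is at (436,211). Loose things: bottle (262,251), white-capped vial (291,221), stopper (322,247), blue-capped vial (373,217). I'll zoom in for accuracy.

```bash
python3 - <<'E'
from h import *
i=cv2.imread('pics/top1.png'); 
a=cv2.resize(i[155:270,160:320],None,fx=5,fy=5,interpolation=2)[:575]
b=cv2.resize(i[165:275,310:470],None,fx=5,fy=5,interpolation=2)
cv2.imwrite('pics/a.png',a);cv2.imwrite('pics/b.png',b)
E
```

```text
(no output)
```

View pics/a.png

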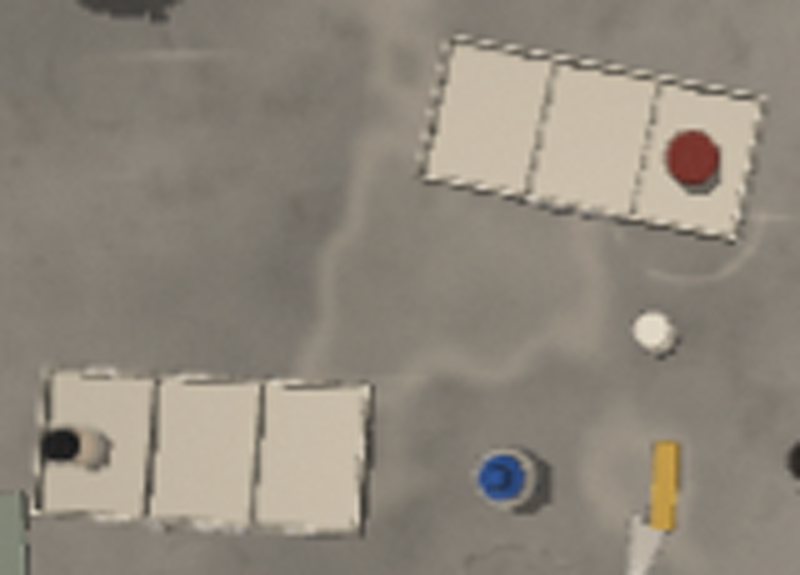

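View pics/b.png

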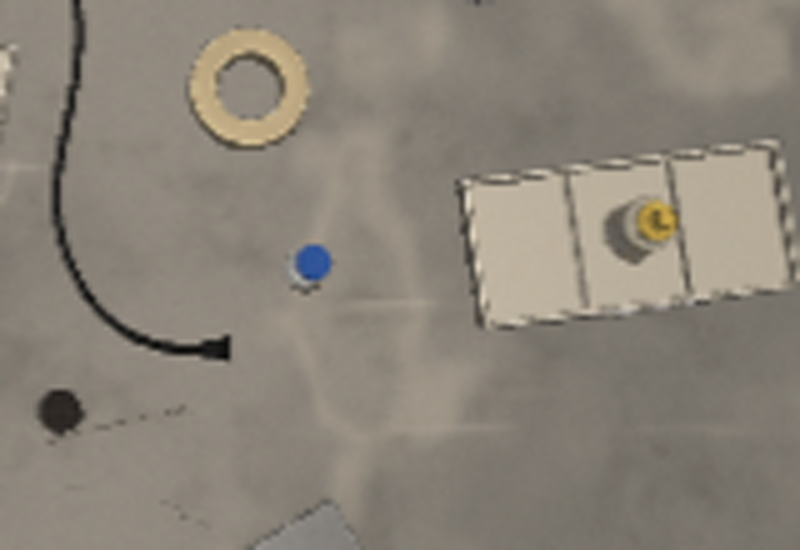

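```bash
python3 - <<'E'
from h import *
import pickle
d=pickle.load(open('top1.pkl','rb'))
W=lambda c,o,z: ray(d,[(c[0]+.5)/5-.5+o[0],(c[1]+.5)/5-.5+o[1]],z)[:2]
A=(160,155);B=(310,165)
for n,o,cs in(('vial',A,[(45,370),(372,385),(362,535),(35,515)]),('stop',A,[(450,38),(765,98),(738,240),(422,182)]),('bott',B,[(460,182),(778,142),(800,288),(482,328)])):
    P=np.array([W(c,o,.014) for c in cs]); c=P.mean(0)
    y=(P[0]+P[3]-P[1]-P[2])/2; L=np.linalg.norm(y);y/=L
    x=np.array([y[1],-y[0]])
    print(n,c.round(4),'len',L.round(4),'yaw',np.degrees(np.arctan2(x[1],x[0])).round(1),[ (k,(c+k*.001*y).round(4)) for k in(-62,0,62)])
for n,o,c,z in(('bottle',A,(502,476),.075),('white',A,(653,331),.046),('blue',B,(313,262),.052),('stop',B,(61,411),.024),('red',A,(693,157),.031),('yellow',B,(656,221),.07),('blackvial',A,(62,445),.051),('tape',B,(250,88),.02),('cable',B,(215,348),.005),('yknife',A,(665,485),.01)):
    print(n,W(c,o,z).round(4))
E
```

```text
vial [0.4487 0.3364] len 0.1884 yaw -3.7 [(-62, array([0.4448, 0.2745])), (0, array([0.4487, 0.3364])), (62, array([0.4527, 0.3983]))]
stop [0.6241 0.1135] len 0.1851 yaw -11.6 [(-62, array([0.6115, 0.0528])), (0, array([0.6241, 0.1135])), (62, array([0.6366, 0.1742]))]
bott [ 0.5325 -0.3383] len 0.189 yaw 6.0 [(-62, array([ 0.5391, -0.4   ])), (0, array([ 0.5325, -0.3383])), (62, array([ 0.526 , -0.2767]))]
bottle [0.4323 0.1573]
white [0.5107 0.078 ]
blue [ 0.5169 -0.1479]
stop [ 0.4381 -0.0081]
red [0.6099 0.0556]
yellow [ 0.5345 -0.3352]
blackvial [0.4522 0.404 ]
tape [ 0.62   -0.1196]
cable [ 0.4725 -0.0969]
yknife [0.4262 0.0744]
```

```bash
cat >> h.py <<'E'
from scipy.spatial.transform import Rotation as Ro
RT=np.array([[0,1,0],[1,0,0],[0,0,-1.]])
def go(p):
    s=bot.sense();R=np.array(s['orientation']);
    print('rot',Ro.from_matrix(R.T@RT).as_rotvec().round(4),'slide',(1000*R.T@(np.array(p)-s['eef_pos'])).round(1),'t',s['time'],'w',s['width'])
E
python3 -c "
from h import *
go([.517,-.148,.16])"
```

```text
rot [-1.2000e-03 -1.3000e-03 -1.3161e+00] slide [ 462.9 -375.9   45.2] t 0.1 w 0.09402597853527378
```

Call:
drive_tool(rot=[[-0.001,-0.001,-0.18],[-0.001,-0.001,-0.36],[-0.001,-0.001,-0.54],[-0.001,-0.001,-0.72],[-0.001,-0.001,-0.9],[-0.001,-0.001,-1.08],[-0.001,-0.001,-1.26],[-0.001,-0.001,-1.316],[-0.001,-0.001,-1.316],[-0.001,-0.001,-1.316]], slide=[[46,-38,0],[93,-75,0],[139,-113,0],[185,-150,0],[231,-188,0],[278,-226,0],[324,-263,15],[370,-300,30],[417,-338,40],[463,-376,45]], gripper=[0.36,0.36,0.36,0.36,0.36,0.36,0.36,0.36,0.36,0.36])

```text
time: 1.35
eef_pos: [0.5175, -0.1464, 0.1595]
orientation: [[-0.0, 1.0, -0.001], [1.0, 0.0, -0.001], [-0.001, -0.001, -1.0]]
contact_force: [0.4, -1.2, 0.7]
width: 0.06
gripper_force: 0.0
```

```bash
python3 -c "
from h import *
import pickle
go([.517,-.148,.16])
d=snap('wrist','w1.png');pickle.dump(d,open('w1.pkl','wb'));go([.517,-.148,.16]);print(proj(d,[[.517,-.148,.052],[.526,-.2767,.014],[.4381,-.0081,.024]]))"
```

```text
rot [-0.001   0.0008  0.0001] slide [-1.6 -0.5 -0.5] t 1.35 w 0.05998250523266983
rot [ 0.0004 -0.0027  0.005 ] slide [-6.9 -2.9 -0.9] t 1.4 w 0.06021187744694811
[[317.01193196 197.66280785]
 [325.50634164 305.70963364]
 [226.85990867  34.35997272]]
```

View pics/w1.png

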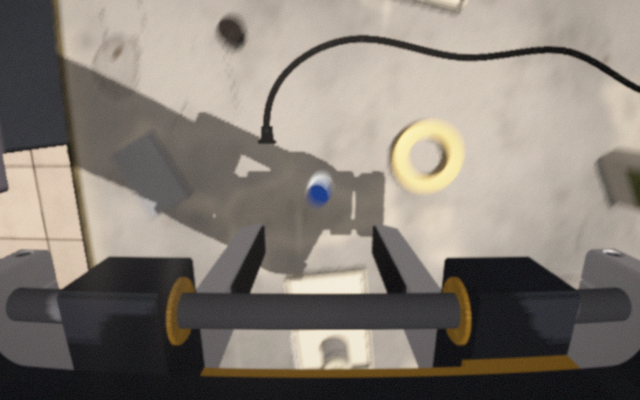

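Wrist: blue cap top at about (319,193), stopper at (232,30), both within a few mm of the predictions. The arm was still settling when the picture was taken.

```bash
python3 -c "
from h import *
import pickle
d=pickle.load(open('w1.pkl','rb'))
print(ray(d,(319,193),.052),ray(d,(232,28),.024))
go([.517,-.147,.013])"
```

```text
[ 0.51872274 -0.14384023  0.052     ] [ 0.44283885 -0.00289359  0.024     ]
rot [ 0.0004 -0.0027  0.005 ] slide [ -6.3  -3.  146.1] t 1.4 w 0.06021187744694811
```

Call:
drive_tool(rot=[[0,0,0],[0,0,0],[0,0,0]], slide=[[0,0,30],[0,0,50],[0,0,50]], gripper=[0.36,0.36,0.36])

```text
time: 1.78
eef_pos: [0.5156, -0.1476, 0.1085]
orientation: [[-0.0, 1.0, -0.004], [1.0, 0.0, 0.001], [0.001, -0.004, -1.0]]
contact_force: [-0.5, -0.7, -0.1]
width: 0.0602
gripper_force: 0.0
```

```bash
cat >> h.py <<'E'
def blob(d,mask,near):
    n,l,st,c=cv2.connectedComponentsWithStats(mask.astype(np.uint8))
    k=[i for i in range(1,n) if st[i,4]>30]; i=min(k,key=lambda i:np.hypot(*(c[i]-near))); return c[i],st[i]
E
python3 -c "
from h import *
d=snap('wrist','w2.png');h=cv2.cvtColor(d['pixels'],cv2.COLOR_BGR2HSV)
pr=proj(d,[.517,-.148,.052])[0]
c,s=blob(d,(abs(h[...,0].astype(int)-112)<12)&(h[...,1]>130),pr);print(pr,c,s,ray(d,c,.047))
go([.517,-.148,.013])"
```

```text
[319.55619381 212.66940436] [318.91634981 211.84790875] [307 199  25  26 526] [ 0.5165333  -0.14880662  0.047     ]
rot [-0.0014  0.0005 -0.    ] slide [ 0.3  0.5 96.9] t 1.825 w 0.06028973247536683
```

Call:
drive_tool(rot=[[0,0,0],[0,0,0],[0,0,0],[0,0,0],[0,0,0],[0,0,0],[0,0,0],[0,0,0]], slide=[[0,0,35],[0,0,70],[0,0,90],[0,0,97],[0,0,97],[0,0,97],[0,0,97],[0,0,97]], gripper=[0.36,0.36,0.36,0.36,0.9,0.9,0.9,0.9])

```text
time: 2.82
eef_pos: [0.5174, -0.1488, 0.014]
orientation: [[-0.0, 1.0, 0.001], [1.0, 0.0, -0.002], [-0.002, 0.001, -1.0]]
contact_force: [-0.7, -0.2, 0.9]
width: 0.0234
gripper_force: 0.1
```

Call:
drive_tool(rot=[[0,0,0],[0,0,0],[0,0,0],[0,0,0],[0,0,0],[0,0,0],[0,0,0],[0,0,0]], slide=[[0,0,0],[0,0,0],[0,0,-15],[0,0,-45],[0,0,-90],[0,0,-120],[40,-6,-130],[90,-13,-130]], gripper=[1,1,1,1,1,1,1,1])

```text
time: 3.82
eef_pos: [0.5049, -0.0584, 0.1456]
orientation: [[0.002, 1.0, 0.004], [1.0, -0.002, -0.002], [-0.002, 0.004, -1.0]]
contact_force: [0.5, 1.5, -0.6]
width: 0.0222
gripper_force: 30.0
```

```bash
python3 -c "
from h import *
go([.4487,.3364,.14])"
```

```text
rot [ 0.0037  0.0024 -0.0021] slide [394.7 -57.    4.4] t 3.825 w 0.02224481199628839
```

Call:
drive_tool(rot=[[0,0,0],[0,0,0],[0,0,0],[0,0,0],[0,0,0],[0,0,0],[0,0,0],[0,0,0],[0,0,0],[0,0,0]], slide=[[50,-7,0],[105,-15,0],[160,-23,0],[215,-31,0],[270,-38,0],[325,-46,0],[365,-52,0],[388,-55,0],[395,-56,20],[395,-56,50]], gripper=[1,1,1,1,1,1,1,1,1,1])

```text
time: 5.08
eef_pos: [0.4484, 0.3366, 0.0923]
orientation: [[-0.001, 1.0, 0.002], [1.0, 0.001, -0.001], [-0.001, 0.002, -1.0]]
contact_force: [-0.5, 0.2, -0.7]
width: 0.0222
gripper_force: 30.0
```

```bash
python3 -c "
from h import *
import pickle
d=snap('wrist','w3.png');pickle.dump(d,open('w3.pkl','wb'))
go([.4487,.3364,.018])
print(proj(d,[[.4487,.3364,.003]]))"
```

```text
rot [-0.0067  0.0049 -0.0003] slide [ 2.3  4.  69.1] t 5.125 w 0.02229522119562161
[[317.61238128 201.17056107]]
```

View pics/w3.png

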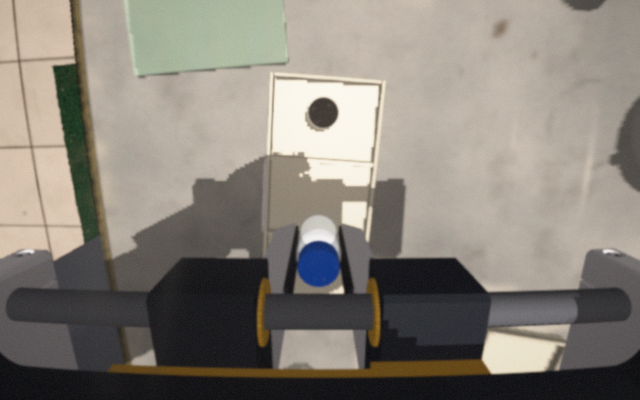

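Call:
drive_tool(rot=[[0,0,0],[0,0,0],[0,0,0],[0,0,0],[0,0,0],[0,0,0]], slide=[[0,0,25],[0,0,45],[0,0,60],[0,0,68],[0,0,70],[0,0,70]], gripper=[1,1,1,1,1,1])

```text
time: 5.88
eef_pos: [0.4486, 0.3366, 0.0233]
orientation: [[0.0, 1.0, 0.001], [1.0, -0.0, -0.001], [-0.001, 0.001, -1.0]]
contact_force: [0.5, -0.3, -0.8]
width: 0.022
gripper_force: 30.0
```

Expected floor contact is at TCP of about 0.0165, so I'll go down slowly.

Call:
drive_tool(rot=[[0,0,0],[0,0,0],[0,0,0],[0,0,0]], slide=[[0,0,2],[0,0,4],[0,0,5],[0,0,5]], gripper=[1,1,1,1])

```text
time: 6.38
eef_pos: [0.4481, 0.3363, 0.0177]
orientation: [[0.0, 1.0, 0.0], [1.0, -0.0, -0.001], [-0.001, 0.0, -1.0]]
contact_force: [0.7, -0.4, -0.3]
width: 0.0222
gripper_force: 30.0
```

Call:
drive_tool(rot=[[0,0,0],[0,0,0],[0,0,0]], slide=[[0,0,1],[0,0,1.5],[0,0,1.5]], gripper=[1,1,1])

```text
time: 6.75
eef_pos: [0.4483, 0.3365, 0.0169]
orientation: [[-0.0, 1.0, 0.0], [1.0, 0.0, -0.001], [-0.001, 0.0, -1.0]]
contact_force: [-2.1, -1.1, 4.7]
width: 0.0219
gripper_force: 30.0
```

Call:
drive_tool(rot=[[0,0,0],[0,0,0],[0,0,0],[0,0,0],[0,0,0],[0,0,0],[0,0,0]], slide=[[0,0,0],[0,0,0],[0,0,0],[0,0,-20],[0,0,-60],[0,0,-100],[0,0,-115]], gripper=[0.52,0.52,0.52,0.52,0.52,0.52,0.4])

```text
time: 7.62
eef_pos: [0.4499, 0.3374, 0.1354]
orientation: [[-0.0, 1.0, 0.006], [1.0, 0.0, 0.001], [0.001, 0.006, -1.0]]
contact_force: [-0.7, 0.1, -0.6]
width: 0.0516
gripper_force: 0.0
```

Call:
drive_tool(rot=[[0,0,0],[0,0,0],[0,0,0],[0,0,0],[0,0,0],[0,0,0],[0,0,0],[0,0,0]], slide=[[-50,12,0],[-105,25,0],[-160,38,0],[-210,50,0],[-245,58,0],[-258,62,15],[-258,62,30],[-258,62,30]], gripper=[0.36,0.36,0.36,0.36,0.36,0.36,0.36,0.36])

```text
time: 8.62
eef_pos: [0.508, 0.0797, 0.0991]
orientation: [[-0.001, 1.0, -0.005], [1.0, 0.001, -0.001], [-0.001, -0.005, -1.0]]
contact_force: [0.5, 0.8, 0.2]
width: 0.0603
gripper_force: 0.0
```

```bash
python3 -c "
from h import *
d=snap('wrist','w4.png');h=cv2.cvtColor(d['pixels'],cv2.COLOR_BGR2HSV)
pr=proj(d,[.5107,.078,.046])[0]
x,y=pr.astype(int);cv2.imwrite('pics/w4c.png',cv2.resize(d['pixels'][y-80:y+80,x-110:x+110],None,fx=3,fy=3));print(x-110,y-80)
print(pr)
go([.5107,.078,.012])"
```

```text
211 135
[321.48525081 215.66522558]
rot [-0.0028  0.0009  0.0017] slide [-1.6  2.1 88.2] t 8.675 w 0.06033683952892842
```

View pics/w4c.png

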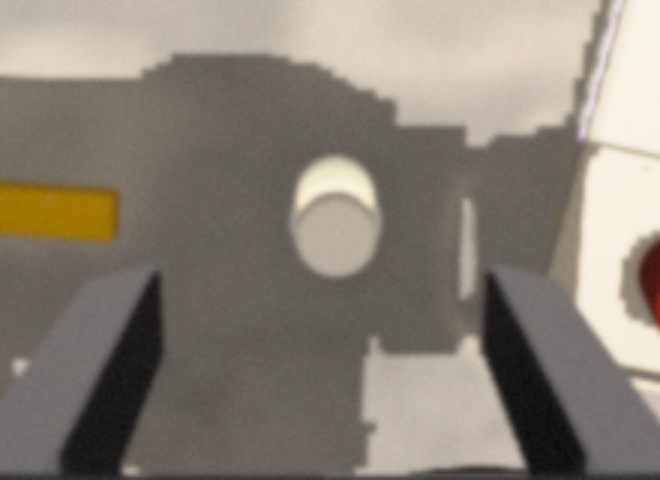

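White cap top is at about px (323,213), within 1.5 mm of the prediction, so I'll descend and grip.

Call:
drive_tool(rot=[[0,0,0],[0,0,0],[0,0,0],[0,0,0],[0,0,0],[0,0,0],[0,0,0],[0,0,0],[0,0,0],[0,0,0]], slide=[[0,0,35],[0,0,65],[0,0,82],[0,0,89],[0,0,89],[0,0,89],[0,0,89],[0,0,89],[0,0,89],[0,0,89]], gripper=[0.36,0.36,0.36,0.36,0.36,1,1,1,1,1])

```text
time: 9.93
eef_pos: [0.5103, 0.0783, 0.0128]
orientation: [[-0.0, 1.0, 0.0], [1.0, 0.0, -0.001], [-0.001, 0.0, -1.0]]
contact_force: [0.2, -0.8, 0.7]
width: 0.0222
gripper_force: 30.0
```

Call:
drive_tool(rot=[[0,0,0],[0,0,0],[0,0,0],[0,0,0],[0,0,0],[0,0,0],[0,0,0],[0,0,0],[0,0,0],[0,0,0]], slide=[[0,0,-20],[0,0,-60],[0,0,-110],[30,-10,-130],[80,-27,-130],[135,-45,-130],[175,-59,-130],[193,-65,-130],[197,-66,-110],[197,-66,-75]], gripper=[1,1,1,1,1,1,1,1,1,1])

```text
time: 11.18
eef_pos: [0.4456, 0.2758, 0.0881]
orientation: [[-0.0, 1.0, 0.004], [1.0, 0.0, -0.0], [-0.0, 0.004, -1.0]]
contact_force: [-0.2, -0.7, -0.7]
width: 0.0222
gripper_force: 30.0
```

Call:
drive_tool(rot=[[0,0,0],[0,0,0],[0,0,0],[0,0,0],[0,0,0],[0,0,0],[0,0,0]], slide=[[0,0,30],[0,0,52],[0,0,64],[0,0,68],[0,0,70],[0,0,71],[0,0,71]], gripper=[1,1,1,1,1,1,1])

```text
time: 12.05
eef_pos: [0.4445, 0.2755, 0.0169]
orientation: [[-0.0, 1.0, 0.001], [1.0, 0.0, -0.001], [-0.001, 0.001, -1.0]]
contact_force: [0.5, -0.6, 0.5]
width: 0.0221
gripper_force: 30.0
```

Call:
drive_tool(rot=[[0,0,0],[0,0,0],[0,0,0]], slide=[[0,0,0.7],[0,0,1.4],[0,0,1.4]], gripper=[1,1,1])

```text
time: 12.42
eef_pos: [0.4444, 0.2755, 0.0158]
orientation: [[-0.0, 1.0, 0.0], [1.0, 0.0, -0.001], [-0.001, 0.0, -1.0]]
contact_force: [-1.7, -0.5, 5.1]
width: 0.0223
gripper_force: 30.0
```

Call:
drive_tool(rot=[[0,0,0],[0,0,0],[0,0,0],[0,0,0],[0,0,0],[0,0,0],[0,0,0],[0,0,0],[0,0,0],[0,0,0]], slide=[[0,0,0],[0,0,0],[0,0,0],[0,0,-25],[0,0,-70],[0,0,-120],[-40,-4,-130],[-85,-9,-130],[-112,-11,-130],[-118,-12,-130]], gripper=[0.52,0.52,0.52,0.52,0.52,0.4,0.255,0.255,0.255,0.255])

```text
time: 13.68
eef_pos: [0.432, 0.1566, 0.1451]
orientation: [[0.002, 1.0, 0.0], [1.0, -0.002, -0.001], [-0.001, 0.0, -1.0]]
contact_force: [0.3, 0.2, 0.8]
width: 0.0695
gripper_force: 0.0
```

Call:
drive_tool(rot=[[0,0,0],[0,0,0]], slide=[[0,0,0],[0,0,0]], gripper=[0.255,0.255])

```text
time: 13.92
eef_pos: [0.4322, 0.1583, 0.1451]
orientation: [[-0.001, 1.0, 0.0], [1.0, 0.001, -0.001], [-0.001, 0.0, -1.0]]
contact_force: [0.5, -0.6, 0.3]
width: 0.07
gripper_force: 0.0
```

```bash
python3 -c "
from h import *
d=snap('wrist','w5.png')
print(proj(d,[[.4323,.1573,.088],[.4323,.1573,.06],[.4448,.2745,.049]]))
go([.4323,.1573,.024])"
```

```text
[[317.55517139 213.14012016]
 [317.59725752 203.42326746]
 [334.16638765  51.68944113]]
rot [-0.      0.0012  0.0012] slide [ -0.8   0.2 121.1] t 13.975 w 0.0697669481467146
```

View pics/w5.png

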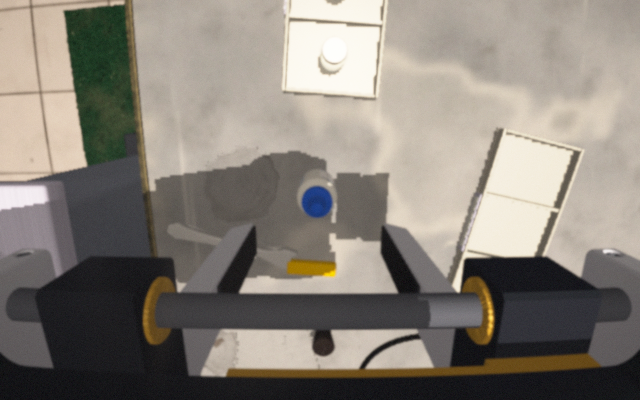

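White vial stands in its bay at (334,52). Bottle cap is at about (317,202); I'll zoom in to check its centre along tool x.

```bash
python3 -c "
from h import *
i=cv2.imread('pics/w5.png')[150:230,262:372];cv2.imwrite('pics/w5c.png',cv2.resize(i,None,fx=6,fy=6,interpolation=2))"
```

```text
(no output)
```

View pics/w5c.png

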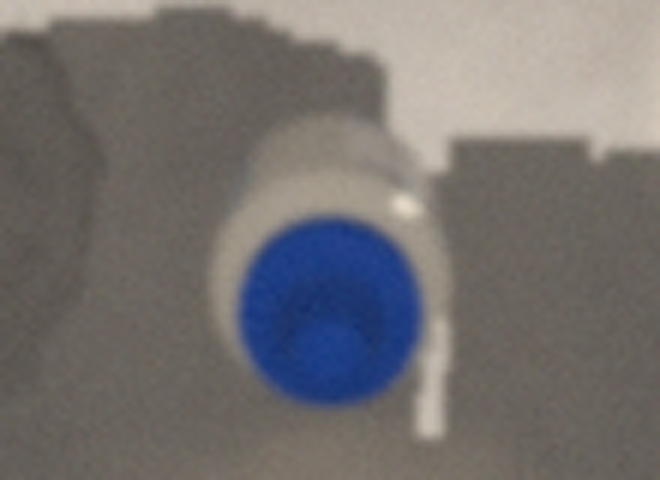

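Call:
drive_tool(rot=[[0,0,0],[0,0,0],[0,0,0],[0,0,0],[0,0,0],[0,0,0],[0,0,0],[0,0,0],[0,0,0],[0,0,0]], slide=[[4,0,10],[4,0,45],[4,0,85],[4,0,110],[4,0,120],[4,0,120],[4,0,120],[4,0,120],[4,0,120],[4,0,120]], gripper=[0.255,0.255,0.255,0.255,0.255,0.255,1,1,1,1])

```text
time: 15.22
eef_pos: [0.4323, 0.1614, 0.0254]
orientation: [[0.0, 1.0, 0.001], [1.0, -0.0, -0.001], [-0.001, 0.001, -1.0]]
contact_force: [0.2, 0.3, 0.7]
width: 0.0336
gripper_force: 16.7
```

Call:
drive_tool(rot=[[0,0,0],[0,0,0]], slide=[[0,0,0],[0,0,0]], gripper=[1,1])

```text
time: 15.48
eef_pos: [0.4323, 0.1614, 0.0254]
orientation: [[-0.0, 1.0, 0.0], [1.0, 0.0, -0.001], [-0.001, 0.0, -1.0]]
contact_force: [-0.8, -0.6, 3.3]
width: 0.0332
gripper_force: 29.9
```

Call:
drive_tool(rot=[[0,0,0],[0,0,0],[0,0,0],[0,0,0],[0,0,0],[0,0,0],[0,0,0],[0,0,0],[0,0,0],[0,0,0]], slide=[[0,0,-15],[0,0,-50],[0,0,-95],[0,0,-120],[-30,6,-125],[-75,16,-125],[-125,27,-125],[-175,37,-125],[-225,48,-125],[-275,59,-125]], gripper=[1,1,1,1,1,1,1,1,1,1])

```text
time: 16.73
eef_pos: [0.4913, -0.1152, 0.1515]
orientation: [[0.0, 1.0, 0.001], [1.0, -0.0, -0.002], [-0.002, 0.001, -1.0]]
contact_force: [-0.7, 0.4, -0.1]
width: 0.0331
gripper_force: 29.9
```

Call:
drive_tool(rot=[[0,0,0],[0,0,0],[0,0,0],[0,0,0],[0,0,0],[0,0,0],[0,0,0],[0,0,0],[0,0,0]], slide=[[-50,10,0],[-100,22,0],[-138,30,0],[-157,34,0],[-163,35,0],[-163,35,25],[-163,35,60],[-163,35,80],[-163,35,80]], gripper=[1,1,1,1,1,1,1,1,1])

```text
time: 17.85
eef_pos: [0.5252, -0.275, 0.0692]
orientation: [[-0.001, 1.0, -0.003], [1.0, 0.001, 0.001], [0.001, -0.003, -1.0]]
contact_force: [-0.0, 0.2, 0.1]
width: 0.0329
gripper_force: 29.9
```

```bash
python3 -c "
from h import *
d=snap('wrist','w6.png')
print(proj(d,[[.526,-.2767,.003],[.5345,-.3352,.078]]))
go([.526,-.2767,.0284])"
```

```text
[[318.69182374 210.81808007]
 [332.95423083 341.97406638]]
rot [-0.0002  0.0009  0.0007] slide [-0.7 -0.2 42.4] t 17.9 w 0.03286608003213149
```

View pics/w6.png

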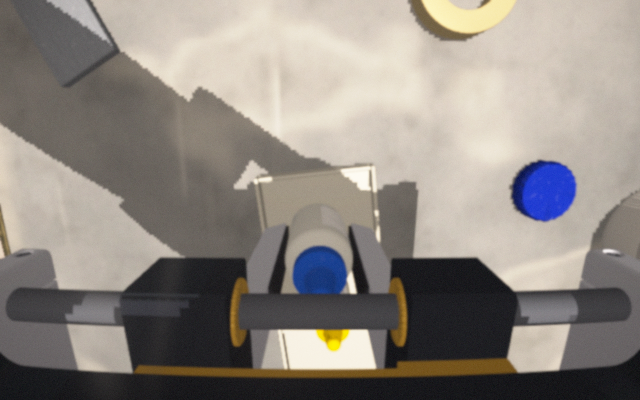

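Bottle is held upright over the +62 bay, whose far wall is at row ~172; the bay centre projects to (319,211), as expected. Lowering it.

Call:
drive_tool(rot=[[0,0,0],[0,0,0],[0,0,0],[0,0,0],[0,0,0],[0,0,0]], slide=[[0,0,20],[0,0,33],[0,0,38],[0,0,40],[0,0,41],[0,0,41]], gripper=[1,1,1,1,1,1])

```text
time: 18.65
eef_pos: [0.5264, -0.2768, 0.0301]
orientation: [[0.0, 1.0, 0.001], [1.0, -0.0, -0.002], [-0.002, 0.001, -1.0]]
contact_force: [0.2, -0.3, -0.7]
width: 0.0332
gripper_force: 29.9
```

Call:
drive_tool(rot=[[0,0,0],[0,0,0],[0,0,0]], slide=[[0,0,1],[0,0,2],[0,0,2]], gripper=[1,1,1])

```text
time: 19.02
eef_pos: [0.5264, -0.2769, 0.0284]
orientation: [[-0.0, 1.0, 0.0], [1.0, 0.0, -0.002], [-0.002, 0.0, -1.0]]
contact_force: [-1.4, 0.8, 5.5]
width: 0.033
gripper_force: 29.9
```

Call:
drive_tool(rot=[[0,0,0],[0,0,0],[0,0,0],[0,0,0],[0,0,0],[0,0,0],[0,0,0]], slide=[[0,0,0],[0,0,0],[0,0,0],[0,0,-20],[0,0,-60],[0,0,-100],[0,0,-120]], gripper=[0.36,0.36,0.36,0.36,0.36,0.36,0.36])

```text
time: 19.9
eef_pos: [0.5274, -0.2774, 0.1517]
orientation: [[-0.0, 1.0, 0.004], [1.0, 0.0, -0.005], [-0.005, 0.004, -1.0]]
contact_force: [-0.2, -0.5, -0.3]
width: 0.06
gripper_force: 0.0
```

Call:
drive_tool(rot=[[0,0,0],[0,0,0],[0,0,0],[0,0,0],[0,0,0],[0,0,0],[0,0,0],[0,0,0],[0,0,0],[0,0,0]], slide=[[50,-16,0],[105,-34,0],[160,-52,0],[215,-70,0],[255,-84,0],[269,-88,10],[269,-88,40],[269,-88,65],[269,-88,70],[269,-88,70]], gripper=[0.36,0.36,0.36,0.36,0.36,0.36,0.36,0.36,0.36,0.36])

```text
time: 21.15
eef_pos: [0.4383, -0.008, 0.0774]
orientation: [[0.001, 1.0, -0.0], [1.0, -0.001, -0.001], [-0.001, -0.0, -1.0]]
contact_force: [0.1, -0.0, -0.5]
width: 0.0602
gripper_force: 0.0
```

```bash
python3 -c "
from h import *
d=snap('wrist','w7.png');g=d['pixels'].max(2)
pr=proj(d,[.4381,-.0081,.024])[0];print(pr,g[int(pr[1]),int(pr[0])])
x,y=pr.astype(int);cv2.imwrite('pics/w7c.png',cv2.resize(d['pixels'][y-80:y+80,x-110:x+110],None,fx=3,fy=3));print(x-110,y-80)
go([.4381,-.0081,.003])"
```

```text
[317.05657224 213.37928722] 39
207 133
rot [ 0.0011  0.0016 -0.0006] slide [ 0.1 -0.8 75. ] t 21.2 w 0.060135829182742614
```

View pics/w7c.png

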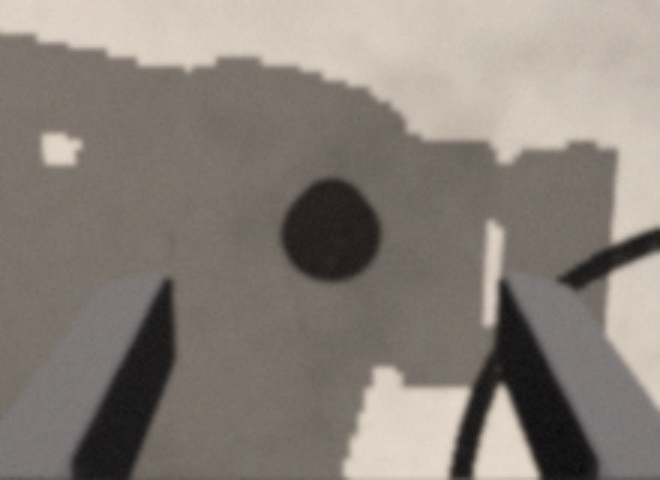

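Stopper top is centred at about px (317,210), 2 mm to +y of the estimate, and the cable is clear of the fingers.

Call:
drive_tool(rot=[[0,0,0],[0,0,0],[0,0,0],[0,0,0],[0,0,0],[0,0,0],[0,0,0],[0,0,0],[0,0,0],[0,0,0]], slide=[[2,0,30],[2,0,52],[2,0,66],[2,0,71],[2,0,73],[2,0,73],[2,0,73],[2,0,73],[2,0,73],[2,0,73]], gripper=[0.36,0.36,0.36,0.36,0.36,1,1,1,1,1])

```text
time: 22.45
eef_pos: [0.4383, -0.0057, 0.0045]
orientation: [[-0.0, 1.0, 0.0], [1.0, 0.0, -0.001], [-0.001, 0.0, -1.0]]
contact_force: [-0.2, 0.3, 1.0]
width: 0.023
gripper_force: 30.0
```

Call:
drive_tool(rot=[[0,0,0],[0,0,0],[0,0,0],[0,0,0],[0,0,0],[0,0,0],[0,0,0],[0,0,0],[0,0,0],[0,0,0]], slide=[[0,0,-20],[0,0,-60],[0,0,-95],[30,33,-100],[70,77,-100],[110,121,-100],[145,160,-100],[170,187,-100],[180,198,-100],[180,198,-85]], gripper=[1,1,1,1,1,1,1,1,1,1])

```text
time: 23.7
eef_pos: [0.637, 0.1745, 0.0897]
orientation: [[-0.001, 1.0, 0.002], [1.0, 0.001, -0.001], [-0.001, 0.002, -1.0]]
contact_force: [-0.0, 1.1, -0.1]
width: 0.0235
gripper_force: 30.0
```

Call:
drive_tool(rot=[[0,0,0],[0,0,0]], slide=[[0,0,15],[0,0,15]], gripper=[1,1])

```text
time: 23.95
eef_pos: [0.6337, 0.1733, 0.0715]
orientation: [[0.001, 1.0, -0.005], [1.0, -0.001, -0.002], [-0.002, -0.005, -1.0]]
contact_force: [0.2, 0.2, -0.7]
width: 0.0234
gripper_force: 30.0
```

```bash
python3 -c "
from h import *
d=snap('wrist','w8.png')
print(proj(d,[[.6366,.1742,.003]]))
go([.6366,.1742,.0075])"
```

```text
[[321.68410391 206.56275148]]
rot [-0.0026  0.0017 -0.0009] slide [ 0.7  2.1 65.3] t 24.0 w 0.02322973312599365
```

View pics/w8.png

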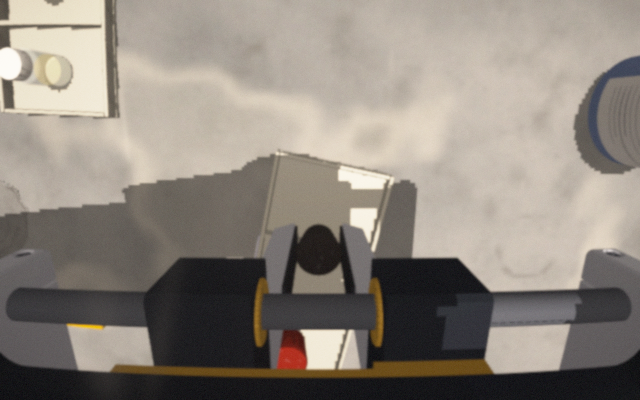

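Stopper is held over the outer bay (far corners (278,152) and (392,180), centre about (321,207)); the placed vial is upright at top left.

Call:
drive_tool(rot=[[0,0,0],[0,0,0],[0,0,0],[0,0,0],[0,0,0],[0,0,0],[0,0,0]], slide=[[0,0,25],[0,0,45],[0,0,58],[0,0,62],[0,0,64],[0,0,65],[0,0,65]], gripper=[1,1,1,1,1,1,1])

```text
time: 24.88
eef_pos: [0.6365, 0.1744, 0.0097]
orientation: [[-0.0, 1.0, 0.001], [1.0, 0.0, -0.001], [-0.001, 0.001, -1.0]]
contact_force: [0.2, -0.0, -0.2]
width: 0.0234
gripper_force: 30.0
```

Call:
drive_tool(rot=[[0,0,0],[0,0,0],[0,0,0]], slide=[[0,0,1],[0,0,2],[0,0,2]], gripper=[1,1,1])

```text
time: 25.25
eef_pos: [0.6363, 0.1744, 0.0075]
orientation: [[-0.0, 1.0, 0.0], [1.0, 0.0, -0.001], [-0.001, 0.0, -1.0]]
contact_force: [-1.5, 0.4, 2.9]
width: 0.0235
gripper_force: 30.0
```

Contact. Releasing, lifting and backing off out of the top camera's view.

Call:
drive_tool(rot=[[0,0,0],[0,0,0],[0,0,0],[0,0,0],[0,0,0],[0,0,0],[0,0,0],[0,0,0],[0,0,0],[0,0,0]], slide=[[0,0,0],[0,0,0],[0,0,0],[0,0,-20],[0,0,-60],[0,0,-110],[0,0,-160],[-40,-40,-180],[-80,-80,-190],[-120,-120,-200]], gripper=[0.58,0.58,0.58,0.58,0.58,0.5,0.5,0.5,0.5,0.5])

```text
time: 26.5
eef_pos: [0.5152, 0.0536, 0.2094]
orientation: [[-0.001, 1.0, 0.003], [1.0, 0.001, -0.002], [-0.002, 0.003, -1.0]]
contact_force: [-0.1, -0.5, 0.7]
width: 0.0471
gripper_force: 0.0
```

Call:
drive_tool(rot=[[0,0,0],[0,0,0],[0,0,0],[0,0,0]], slide=[[-50,-20,0],[-70,-30,0],[-75,-30,0],[-75,-30,0]], gripper=[0.5,0.5,0.5,0.5])

```text
time: 27.0
eef_pos: [0.4866, -0.0202, 0.2082]
orientation: [[0.0, 1.0, 0.002], [1.0, -0.0, -0.001], [-0.001, 0.002, -1.0]]
contact_force: [-0.6, 0.4, 0.1]
width: 0.0467
gripper_force: 0.0
```

```bash
python3 -c "
from h import *
a=snap('top','t2.png')['pixels'];b=snap('scene','s2.png')['pixels']
cv2.imwrite('pics/f.png',np.vstack([cv2.resize(a[160:270,160:480],(800,275)),cv2.resize(b[130:340,180:450],(400,311)).repeat(1,0) if 0 else np.hstack([cv2.resize(b[130:340,180:450],(400,311)),np.zeros((311,400,3),np.uint8)])]))
s=bot.sense();print(s['time'],s['eef_pos'])"
```

```text
27.1 [ 0.4865319  -0.01968565  0.20765229]
```

View pics/f.png

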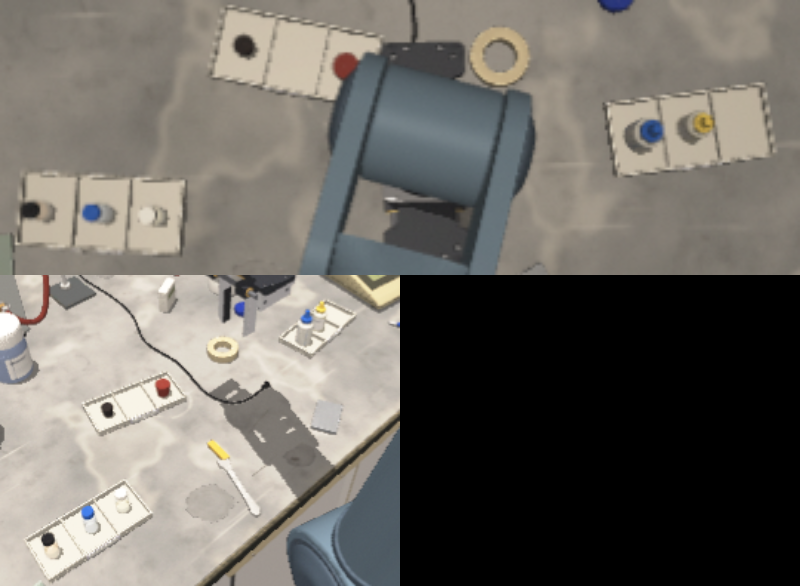

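Each of the four items stands upright in a bay of its own: black stopper at (245,46), blue vial at (92,213), white vial at (150,215), bottle at (650,132). The stored items look undisturbed and the gripper is clear.

```bash
python3 -c "
from h import *
print(bot.job_done())"
```

```text
the job is handed in; nothing more can be done
None
```

All four loose things are standing upright in empty bays of their matching trays, the stored ones look undisturbed, and the job was handed in at about 27 s on the robot's clock (limit 104 s).

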